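# Cover the seasoning pots with their own lids

### The arm

A 7-joint arm with a two-finger parallel gripper is mounted at the origin on the work surface. World frame = base frame: x ahead of the robot, y to its left, z up, the work surface at z = 0. Lengths are in m, angles in rad, forces in N, time in s.
With the tool pointing down it reaches from about 0.4 to 0.875 m from the base axis. Payload 19.3 kg.
Tool frame: the origin (TCP) lies at the centre of the arm's flange, where the gripper is bolted on; the fingertips stand 173 mm ahead of it and the grasp point (between the pads) lies 155 mm ahead of it (bot.grip_point_offset is the distance from the TCP to the grasp point, in m); z points along the fingers, x is the direction in which the jaws open and shut, and the axes are right-handed (so a half turn about z gives the same grasp; the last joint's range is limited). The gripper opens to 85 mm and grips with 20 to 120 N. Pads are 22 mm wide; open, the fingers measure 114 mm over their backs; the gripper's body (76 mm by 85 mm) begins 54 mm behind the grasp point. The pads swing forward as they close: fully open they stand 13 mm farther back than shut.
Start: joints at [1.173, 0.521, -0.036, 1.599, 0.021, 1.021, -0.113], TCP at [0.201, -0.592, 0.405] pointing down, gripper open.
Joint ranges: [-2.91, 2.91], [-0.3, 2.13], [-1.5, 1.42], [0.17, 2.43], [-1.26, 4.41], [0.16, 1.93], [-2.52, 2.52]. Speed limits (rad/s): [1.89, 1.89, 2.39, 2.39, 3.01, 3.01, 3.01].

### API

Orientations are given as [roll, pitch, yaw] about the fixed x, y, z axes, in that order (R = Rz(yaw) Ry(pitch) Rx(roll)).
In Python, from workcell import bot gives the robot as it stands.
- The arm moves only by the tool step_arm, never from a script. Its argument "plan" is a list that holds one entry, the list of rows, each a list of 4 numbers: the shift along the world's x, y, z in cm, then the turn about the world's z in rad. A call has 1 to 12 rows; each row is the pose to reach, as a shift and turn from the pose measured when the call began; what a row does not reach only later rows make up. A row lasts 1/12 s, in which the tool goes at most 41.7 mm and 7.16 degrees, less where a joint would pass 70% of its speed; a pose out of reach is approached as far as the arm can. A call with a gripper value outside its range is refused whole. "jaw" is the closure, from 0 (fully open) to 1 (shut), set as the call begins (left out, the last holds). The fingers move at their own pace and stop on an object; "force" is the grip in N (left out, the last holds). Time passes only in rows, so rows that repeat a pose let the fingers close. It gives the time, the measured TCP pose, the force and the opening at its end, in the units of the state.
- bot.observe(): the state, without advancing time (a new reading comes with each control period).
- bot.grab_frame(name): name is "side" or "top"; returns a dict with "pixels" (400x640x3 uint8, blue, green, red), "mtx" (3x3 intrinsics, pixels), "R" (3x3) and "t" (3): a world point X has camera coordinates R X + t. Camera axes: x right, y down, z forward; pixel columns grow to the right and rows downward; lengths in m; the calibration is good to about 2 mm. A picture is of the moment at which its call begins. There is no depth.
- bot.job_done(): hands the job in, once; it reports no verdict.
The state is a dict: "clock": time; "qpos": joint angles; "qd": joint speeds; "joint_efforts": joint torques, N m; "position": TCP position; "tool_rot": TCP orientation; "force": force on the tool from outside, world axes, zero at the start; "moment": the same for the moment, N m; "grip_width": finger opening in m.
Only numpy, scipy, OpenCV 4.12 (cv2) and the standard library are available. Lean on these libraries where they do the work, as an engineer would, in place of code of your own. Each camera call takes 0.05 s, during which the arm holds its last target.

### The job

Prep is over and the four clean steel seasoning pots are to be covered before they are put away. Find the four steel lids and put each, knob up, on the pot of its own size so that it sits flat on the rim with its skirt inside the mouth. Leave the pots, the wooden dough press and the sauce dish where they stand.

Things in the scene. Friction and masses are not known exactly. Their poses are not given: they have to be found in the camera images.
- pot_small: The smallest of four open, empty, round stainless steel pots: outside diameter 60 mm, height 46 mm, wall 3 mm (mouth 54 mm across). Loose, stands upright on the table. Origin at the centre of its underside, z up along its axis.
- pot_medium: The second smallest of four open, empty, round stainless steel pots: outside diameter 76 mm, height 51 mm, wall 3 mm (mouth 70 mm across). Loose, stands upright on the table. Origin at the centre of its underside, z up along its axis.
- pot_large: The second largest of four open, empty, round stainless steel pots: outside diameter 92 mm, height 56 mm, wall 3 mm (mouth 86 mm across). Loose, stands upright on the table. Origin at the centre of its underside, z up along its axis.
- pot_extra: The largest of four open, empty, round stainless steel pots: outside diameter 108 mm, height 61 mm, wall 3 mm (mouth 102 mm across). Loose, stands upright on the table. Origin at the centre of its underside, z up along its axis.
- lid_small: The smallest of four steel lids, for the 60 mm pot: flange 68 mm wide (z = 8 to 10.5 mm, 13 at the middle); skirt below it 42 mm wide, 8 mm deep, goes into the mouth with 6 mm clear all round. Black round knob on the axis, 22 mm wide, z = 20 to 42 mm, on a 13 mm stem. Loose, lies on its skirt, knob up. Origin: centre of the skirt's underside, z up; on its pot 38 mm above the table.
- lid_medium: The second smallest of four steel lids, for the 76 mm pot: flange 84 mm wide (z = 8 to 10.5 mm, 13 at the middle); skirt below it 58 mm wide, 8 mm deep, goes into the mouth with 6 mm clear all round. Black round knob on the axis, 22 mm wide, z = 20 to 42 mm, on a 13 mm stem. Loose, lies on its skirt, knob up. Origin: centre of the skirt's underside, z up; on its pot 43 mm above the table.
- lid_large: The second largest of four steel lids, for the 92 mm pot: flange 100 mm wide (z = 8 to 10.5 mm, 13 at the middle); skirt below it 74 mm wide, 8 mm deep, goes into the mouth with 6 mm clear all round. Black round knob on the axis, 22 mm wide, z = 20 to 42 mm, on a 13 mm stem. Loose, lies on its skirt, knob up. Origin: centre of the skirt's underside, z up; on its pot 48 mm above the table.
- lid_extra: The largest of four steel lids, for the 108 mm pot: flange 116 mm wide (z = 8 to 10.5 mm, 13 at the middle); skirt below it 90 mm wide, 8 mm deep, goes into the mouth with 6 mm clear all round. Black round knob on the axis, 22 mm wide, z = 20 to 42 mm, on a 13 mm stem. Loose, lies on its skirt, knob up. Origin: centre of the skirt's underside, z up; on its pot 53 mm above the table.
- press: Bystander: a round wooden dough press, disc 80 mm in diameter and 19 mm thick with a turned wooden knob, 49 mm high in all. Loose. Origin at the centre of its underside, z up.
- dish: Bystander: a small white ceramic sauce dish, 84 mm in diameter, 26 mm high. Loose. Origin at the centre of its underside, z up.
Things that resemble listed ones, but are neither listed nor needed, are in the scene too. What is shaped like the pot_small but yellow is not meant.

How it is judged:
At the end, for the whole second after the job is handed in: Each lid lies on the pot of its size: axes within 10 mm, height within 3 mm of fully seated on the rim, both upright within 0.06 rad and at rest. The pots, the wooden press and the sauce dish are upright (0.06 rad), each within 30 mm of its starting place (horizontal distance between lid_small and pot_small below 0.01 m and z of lid_small in the frame of pot_small between 0.035 and 0.041 m and angle between each of lid_small, pot_small, lid_medium, pot_medium, lid_large, pot_large, lid_extra, pot_extra, press, dish's own z axis and vertical below 0.06 rad and distance of each of pot_small, pot_medium, pot_large, pot_extra, press, dish from where it was at the start of the episode below 0.03 m and linear speed of each of lid_small, pot_small, lid_medium, pot_medium, lid_large, pot_large, lid_extra, pot_extra below 0.02 m/s and horizontal distance between lid_medium and pot_medium below 0.01 m and z of lid_medium in the frame of pot_medium between 0.04 and 0.046 m and horizontal distance between lid_large and pot_large below 0.01 m and z of lid_large in the frame of pot_large between 0.045 and 0.051 m and horizontal distance between lid_extra and pot_extra below 0.01 m and z of lid_extra in the frame of pot_extra between 0.05 and 0.056 m); the robot touches nothing.
It also fails if it takes over 112 s, if anything falls off the work surface, if the arm or the gripper's body presses on something with over 40 N, if the wrist force passes 120 N, or if a joint passes its speed limit or range.

## Working session

There is one attempt and no reset: what is moved stays moved. The work goes in short steps, Python scripts to look and compute and a tool call to move; the robot and the scene stay as the last step left them, time stands still between calls to the robot, and variables do not carry over. Pictures are saved under pics/ and viewed, and the job is handed in when it is done.

Besides the shell and the picture viewer there is one more tool, called after "Request:" by a JSON object that holds its "fn" and its "kwargs". step_arm: Moves the arm, as the interface text tells. Its arguments: {"type":"object","properties":{"plan":{"type":"array"},"jaw":{"type":"number"},"force":{"type":"number"}},"required":["plan"]}

```bash
mkdir -p pics
cat > h.py <<'E'
import numpy as np, cv2
from workcell import bot
def ray(f,u,v):
    K=np.array(f["mtx"]);R=np.array(f["R"]);t=np.array(f["t"])
    p=cv2.undistortPoints(np.array([[[u,v]]],float),K,None)[0,0]
    return -R.T@t, R.T@np.array([p[0],p[1],1.])
def onplane(f,u,v,z):
    c,d=ray(f,u,v); return c+d*(z-c[2])/d[2]
def tri(f,p,g,q):
    A=[];b=[]
    for fr,(u,v) in((f,p),(g,q)):
        c,d=ray(fr,u,v);d=d/np.linalg.norm(d);P=np.eye(3)-np.outer(d,d);A.append(P);b.append(P@c)
    x=np.linalg.solve(A[0]+A[1],b[0]+b[1]);gap=np.linalg.norm(A[0]@x-b[0])+np.linalg.norm(A[1]@x-b[1])
    return x,gap
def proj(f,X):
    p,_=cv2.projectPoints(np.array([X],float),cv2.Rodrigues(np.array(f["R"]))[0],np.array(f["t"]),np.array(f["mtx"]),None)
    return p[0,0]
E
python3 - <<'E'
from h import *
import pickle
s=bot.observe();print(s)
fs={n:bot.grab_frame(n) for n in("side","top")}
pickle.dump(fs,open("f0.pkl","wb"))
for n,f in fs.items():
    cv2.imwrite(f"pics/{n}0.png",f["pixels"]);print(n,np.array(f["mtx"]).tolist(),-np.array(f["R"]).T@np.array(f["t"]))
E
```

```text
{'clock': 0.0, 'qpos': array([ 1.17279795,  0.52200136, -0.0363187 ,  1.60000134,  0.02115056,
        1.02112485, -0.11283355]), 'qd': array([ 0.0017296 , -0.00051553,  0.00020982,  0.00052004,  0.00129789,
        0.00021898,  0.00128286]), 'joint_efforts': array([-3.85971396e-05, -9.27108622e+01,  1.97938442e+00, -3.69921756e+01,
        1.77041598e-02,  8.24089773e-03,  3.47762565e-06]), 'position': array([ 0.2011575 , -0.5915897 ,  0.40413598]), 'tool_rot': array([ 3.14154690e+00,  1.15129769e-03, -1.24307502e+00]), 'force': array([0.1580505 , 0.13615792, 0.7823964 ]), 'moment': array([ 0.04529648, -0.03337737, -0.07678074]), 'grip_width': 0.08504964153243708}
side [[494.54764354124126, 0.0, 312.63775859221585], [0.0, 494.54764354124126, 202.61064563503865], [0.0, 0.0, 1.0]] [-0.18151712  0.82491349  0.64823201]
top [[398.8343739225712, 0.0, 316.4377942156327], [0.0, 398.8343739225712, 191.06613104073304], [0.0, 0.0, 1.0]] [3.69007712e-01 6.30627437e-04 1.29277256e+00]
```

View pics/top0.png

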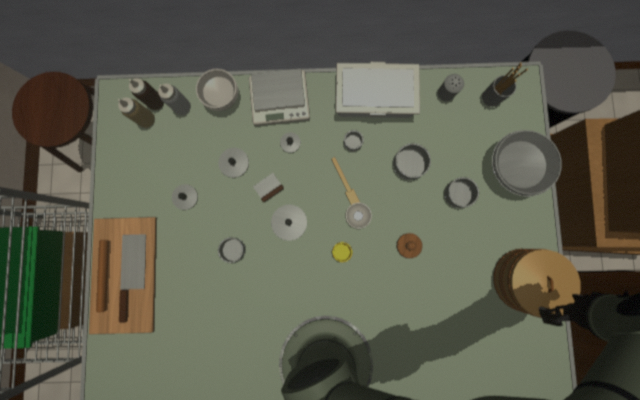

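View pics/side0.png

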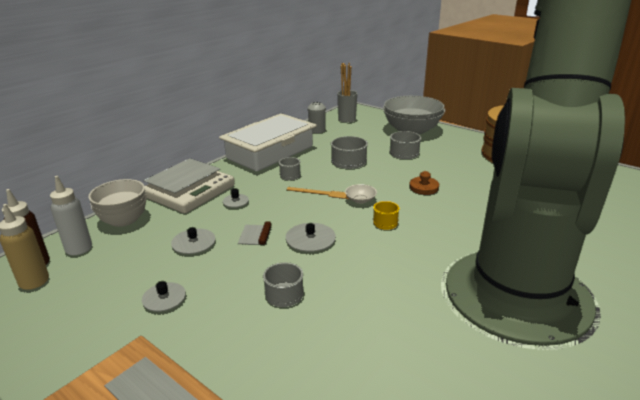

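Run:
```python
from h import *
import pickle
fs=pickle.load(open("f0.pkl","rb"))
t=fs["top"]["pixels"][120:280,160:490]; s=fs["side"]["pixels"][120:320,130:460]
g=lambda a:np.clip(255*(a/255.)**0.6,0,255).astype(np.uint8)
cv2.imwrite("pics/t0z.png",g(cv2.resize(t,(792,384),interpolation=cv2.INTER_CUBIC)))
cv2.imwrite("pics/s0z.png",g(cv2.resize(s,(792,480),interpolation=cv2.INTER_CUBIC)))
```

```text
(no output)
```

View pics/t0z.png

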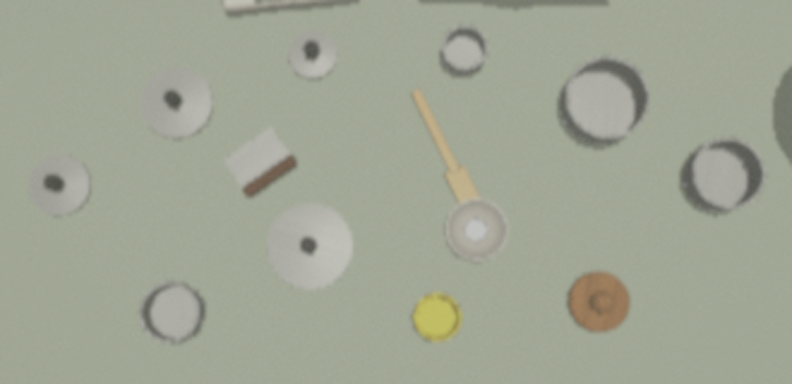

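View pics/s0z.png

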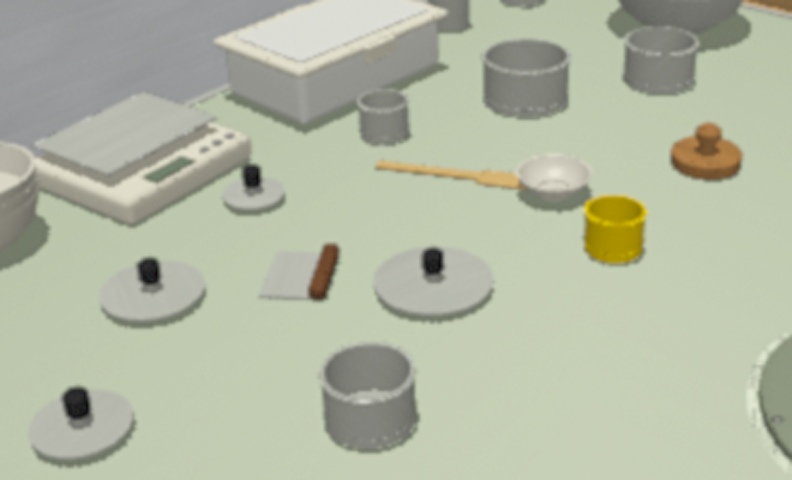

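```bash
cat > seg.py <<'E'
from h import *
def masks(px):
    b=cv2.GaussianBlur(px,(3,3),0).astype(float)
    B,G,R=b[...,0],b[...,1],b[...,2]
    tint=(2*G-B-R)/(B+G+R+1)     # table is greenish
    return tint,b.mean(2)
def blobs(m,amin,amax):
    n,l,st,c=cv2.connectedComponentsWithStats(m.astype(np.uint8))
    return [(i,l==i,st[i],c[i]) for i in range(1,n) if amin<=st[i][4]<=amax]
E
python3 - <<'E'
from seg import *
import pickle
fs=pickle.load(open("f0.pkl","rb"))
out=[]
for n,f in fs.items():
    t,v=masks(f["pixels"])
    print(n,[(round(float(t[p[1],p[0]]),3),round(float(v[p[1],p[0]]))) for p in ([(260,270),(234,155),(352,141),(411,150),(290,144)] if n=="top" else [(350,270),(194,248),(283,295),(350,155),(311,231)])])
    m=(t<0.045)
    cv2.imwrite(f"pics/m_{n}.png",(m*255).astype(np.uint8))
    for i,l,st,c in blobs((v<45)&(t<.1),6,250): print(n,"dark",st.tolist(),c.round(1))
E
```

```text
side [(0.101, 164), (0.037, 146), (0.036, 82), (0.045, 81), (-0.083, 8)]
side dark [517, 0, 10, 16, 131] [521.3   6.9]
side dark [534, 10, 7, 29, 58] [537.1  21.2]
side dark [528, 64, 2, 8, 8] [528.5  67.5]
side dark [421, 177, 7, 7, 38] [424.  180.4]
side dark [411, 187, 26, 7, 46] [422.  190.8]
side dark [232, 189, 6, 10, 50] [234.4 193.4]
side dark [260, 223, 10, 22, 120] [264.8 233.7]
side dark [306, 224, 8, 11, 72] [309.9 228.9]
side dark [188, 228, 8, 11, 73] [191.8 233. ]
side dark [157, 282, 10, 13, 111] [161.7 288. ]
side dark [567, 297, 11, 9, 57] [571.7 301.3]
top [(0.085, 118), (0.03, 120), (0.022, 138), (0.03, 101), (0.036, 73)]
top dark [523, 54, 7, 7, 28] [526.4  57.8]
top dark [615, 61, 25, 9, 191] [627.4  64.7]
top dark [439, 87, 14, 12, 89] [443.9  93.6]
top dark [483, 86, 19, 19, 204] [490.8  97. ]
top dark [289, 139, 2, 4, 7] [289.4 140.7]
top dark [230, 160, 4, 4, 11] [231.5 161.2]
top dark [180, 195, 5, 3, 14] [182.1 195.9]
top dark [27, 209, 6, 3, 17] [ 29.4 210.1]
top dark [0, 211, 2, 3, 6] [  0.5 212. ]
top dark [6, 212, 3, 2, 6] [  7.  212.5]
top dark [16, 2
[... 1769 characters left out ...]
.7]
top dark [361, 385, 3, 3, 6] [362.2 385.7]
top dark [589, 389, 8, 9, 23] [593.  392.1]
top dark [345, 391, 3, 4, 6] [346.5 392.5]
top dark [379, 392, 6, 8, 15] [380.9 395. ]
top dark [339, 395, 19, 5, 49] [347.9 397.4]
top dark [388, 395, 9, 5, 27] [392.2 397.6]
top dark [581, 395, 11, 5, 24] [586.3 397.4]
top dark [361, 397, 9, 3, 16] [364.4 398.2]
top dark [488, 397, 3, 3, 7] [488.9 398.3]
top dark [495, 397, 5, 2, 6] [496.7 397.3]
top dark [567, 397, 4, 3, 6] [569.  398.2]
top dark [613, 397, 4, 3, 6] [614.2 398.3]
top dark [401, 398, 8, 2, 10] [404.5 398.8]
top dark [478, 398, 5, 2, 7] [480.4 398.6]
top dark [511, 398, 5, 2, 6] [513.3 398.5]
top dark [517, 398, 6, 2, 8] [519.2 398.6]
```

```bash
python3 -c "
import cv2
a=cv2.imread('pics/m_top.png')[110:290];b=cv2.imread('pics/m_side.png')[110:320];import numpy as np
cv2.imwrite('pics/m.png',np.vstack([a,b]))"
```

```text
(no output)
```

View pics/m.png

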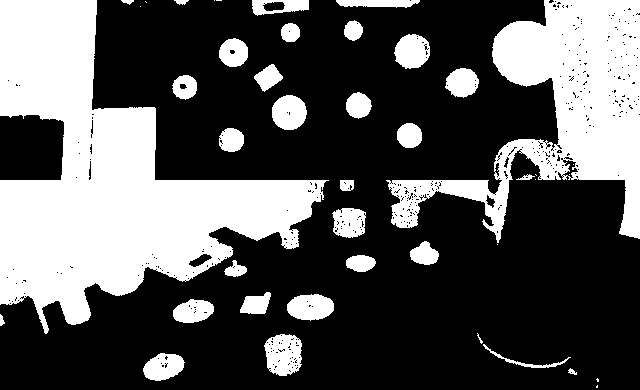

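```bash
cat > meas.py <<'E'
from seg import *
import pickle
def topmask(f):
    t,v=masks(f["pixels"]); m=(t<0.05).astype(np.uint8)
    return cv2.morphologyEx(m,cv2.MORPH_CLOSE,np.ones((3,3),np.uint8))
def contour(m,seed):
    cs,_=cv2.findContours(m,cv2.RETR_EXTERNAL,cv2.CHAIN_APPROX_NONE)
    return max(cs,key=lambda c:cv2.pointPolygonTest(c,seed,True))
def knob(f,seed,w):
    v=f["pixels"].astype(float).mean(2); x,y=map(round,seed)
    s=v[y-w:y+w+1,x-w:x+w+1]; wt=np.clip(75-s,0,None); yy,xx=np.mgrid[y-w:y+w+1,x-w:x+w+1]
    return np.array([(wt*xx).sum(),(wt*yy).sum()])/wt.sum()
E
python3 - <<'E'
from meas import *
fs=pickle.load(open("f0.pkl","rb"));T,S=fs["top"],fs["side"]
m=topmask(T)
L={"small":((289,141),(234,193),.034),"medium":((182,196),(162,288),.042),"large":((231,161),(192,233),.05),"extra":((288,221),(310,229),.058)}
for k,(a,b,r) in L.items():
    c=contour(m,a);(e,ax,an)=cv2.fitEllipse(c.astype(np.float32)); M=cv2.moments(c);u=(M["m10"]/M["m00"],M["m01"]/M["m00"])
    p=onplane(T,*u,.0095);ka=knob(T,a,5);kb=knob(S,b,8);X,g=tri(T,ka,S,kb)
    d=2*np.sqrt(M["m00"]/np.pi)+1
    # side flange mask
    print("lid",k,"diam mm",round(d/398.8*1283),"flange c",p[:2].round(4),"knob3d",X.round(4),"gap",round(g,4), ka.round(1),kb.round(1))
P={"small":((352,141),.046,.03,(290,168)),"medium":((232,249),.051,.038,(283,285)),"large":((461,193),.056,.046,(405,145)),"extra":((411,161),.061,.054,(349,152))}
cT=ray(T,0,0)[0];
t,v=masks(S["pixels"]);ms=cv2.morphologyEx((t<.055).astype(np.uint8),cv2.MORPH_CLOSE,np.ones((5,5),np.uint8))
for k,(a,h,r,b) in P.items():
    c=contour(m,a).reshape(-1,2).astype(float)
    w0=onplane(T,*c.mean(0),h/2)[:2]-cT[:2];n=w0/np.linalg.norm(w0);tt=np.array([-n[1],n[0]])
    rim=np.array([onplane(T,*q,h)[:2] for q in c]);base=np.array([onplane(T,*q,0)[:2] for q in c])
    half=.5/398.8*1.24
    far=(rim@n).max()+half; w=np.ptp(rim@tt)+2*half; near=(base@n).min()-half
    mid=((rim@tt).max()+(rim@tt).min())/2
    c1=n*(far-r)+tt*mid; c2=n*(near+r)+tt*mid
    # side: top far rim
    cs=contour(ms,b).reshape(-1,2); cS,_=ray(S,0,0); nn=(c1+c2)/2-cS[:2];nn/=np.linalg.norm(nn)
    q=cs[cs[:,1].argmin()]; q2=cs[cs[:,1].argmax()]
    # ray at centre column hits horizontal distance of far rim
    C,d=ray(S,q[0],q[1]-.5); D=((c1+c2)/2-C[:2])@nn+r; hz=C[2]+d[2]*D/(d[:2]@nn)
    print("pot",k,"width",w.round(4),"c far/near",c1.round(4),c2.round(4),"top row",q,"height",hz.round(4))
E
```

```text
lid small diam mm 65 flange c [0.7028 0.0972] knob3d [0.7031 0.0973 0.0326] gap 0.0012 [289.3 140.6] [234.4 193.2]
lid medium diam mm 81 flange c [0.5315 0.4442] knob3d [0.5321 0.4441 0.0317] gap 0.0014 [182.1 195.9] [161.8 288.1]
lid large diam mm 96 flange c [0.6411 0.2845] knob3d [0.6409 0.285  0.0323] gap 0.0012 [231.6 161.1] [191.8 233.1]
lid extra diam mm 115 flange c [0.4396 0.1056] knob3d [0.44   0.1062 0.0314] gap 0.0011 [288.  221.8] [309.9 228.9]
pot small width 0.0641 c far/near [ 0.6987 -0.1096] [ 0.7011 -0.1104] top row [0 0] height 0.4949
pot medium width 0.0777 c far/near [0.3566 0.2859] [0.3565 0.2877] top row [282 263] height 0.0533
pot large width 0.0941 c far/near [ 0.5177 -0.4454] [ 0.5178 -0.4457] top row [0 0] height 0.4407
pot extra width 0.1093 c far/near [ 0.6214 -0.2921] [ 0.6232 -0.2943] top row [344 137] height 0.0589
```

Candidates, in top pixels:
- **Lids:** (289,141) is 65 mm wide, so small. (182,196) is 81 mm, so medium. (231,161) is 96 mm, so large. (288,222) is 115 mm, so extra.
- **Pots:** (352,141) is small, (232,249) is medium, (461,193) is large and (411,161) is extra.
- **Look-alikes to reject:** yellow pot (341,252), dish (358,215), wooden press (409,245), scraper (268,188), bowls (217,90) and (525,163).

The crops confirm this choice: the four lids are grey discs with black knobs. The small and large pots still lack a height, so I'll measure those in limited crops.

Run:
```python
from meas import *
fs=pickle.load(open("f0.pkl","rb"));S=fs["side"]
px=S["pixels"]
g=lambda a:np.clip(255*(a/255.)**0.6,0,255).astype(np.uint8)
a=cv2.resize(px[150:190,265:325],(390,260),interpolation=cv2.INTER_CUBIC);b=cv2.resize(px[125:165,380:440],(390,260),interpolation=cv2.INTER_CUBIC)
cv2.imwrite("pics/pots.png",g(np.hstack([a,b])))
# predicted rim far/near rows vs edges
for k,c,r,h in(("small",(.700,-.110),.03,.046),("large",(.5177,-.4455),.046,.056)):
    C,_=ray(S,0,0);n=np.array(c)-C[:2];n/=np.linalg.norm(n)
    u=proj(S,[*(np.array(c)+n*r),h]);x=round(u[0]);y=round(u[1])
    print(k,u.round(1),[(yy,int(px[yy,x].mean()),round(float(masks(px)[0][yy,x]),3)) for yy in range(y-5,y+6)])
```

```text
small [288.6 157.2] [(152, 99, 0.027), (153, 98, 0.027), (154, 96, 0.028), (155, 89, 0.029), (156, 85, 0.034), (157, 94, 0.04), (158, 88, 0.045), (159, 82, 0.047), (160, 81, 0.041), (161, 82, 0.036), (162, 81, 0.045)]
large [405.8 131.1] [(126, 63, 0.037), (127, 63, 0.032), (128, 61, 0.033), (129, 59, 0.038), (130, 64, 0.038), (131, 85, 0.029), (132, 86, 0.035), (133, 83, 0.044), (134, 82, 0.04), (135, 82, 0.044), (136, 85, 0.036)]
```

View pics/pots.png

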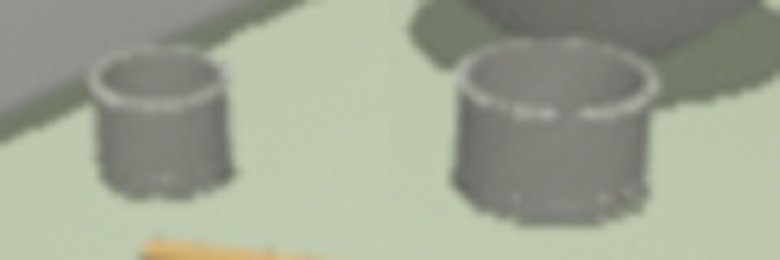

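Request:
{"fn": "step_arm", "kwargs": {"plan": [[[2,3,0,0.1],[5,7,0,0.2],[9,12,0,0.3],[12,16,-1,0.4],[14,20,-1,0.5],[17,23,-2,0.6],[19,26,-2,0.7],[21,29,-2,0.8],[24,32,-3,0.9],[26,35,-3,1.0],[28,39,-3,1.12],[30,42,-3,1.24]]], "jaw": 0.5, "force": 50}}

```text
clock: 1.1
position: [0.4889, -0.1901, 0.3742]
tool_rot: [-3.142, 0.001, 0.003]
force: [0.7, -0.4, -0.1]
grip_width: 0.0428
```

The crop shows both rims, and their far edges lie on the predicted rows (157 and 131). That confirms the heights of 46 and 56 mm. Moving on to the small lid.

Request:
{"fn": "step_arm", "kwargs": {"plan": [[[3,4,-1,0],[6,8,-2,0],[8,11,-3,0],[10,14,-4,0],[12,17,-5,0],[14.5,20,-5,0],[16.5,23,-6,0],[19,26,-7,0],[21,28,-8,0],[21.4,28.7,-9,0],[21.4,28.7,-9,0],[21.4,28.7,-9,0]]]}}

```text
clock: 2.1
position: [0.7024, 0.0967, 0.2832]
tool_rot: [3.141, 0.004, 0.003]
force: [0.2, -1.0, 0.3]
grip_width: 0.0425
```

Tips are at z = 0.110. I'll go down 9.2 cm to TCP z 0.191, checking from the side camera halfway down.

Request:
{"fn": "step_arm", "kwargs": {"plan": [[[0.1,0.1,-1.5,0],[0.1,0.1,-3,0],[0.1,0.1,-4.5,0],[0.1,0.1,-5,0],[0.1,0.1,-5,0]]]}}

```text
clock: 2.52
position: [0.7028, 0.097, 0.2314]
tool_rot: [3.14, 0.006, 0.003]
force: [-0.0, -0.3, 0.3]
grip_width: 0.0426
```

```bash
cat > look.py <<'E'
import sys
from h import *
def look(tag,X,w=60):
    out=[]
    for n in("side","top"):
        f=bot.grab_frame(n);u=proj(f,X).round().astype(int);w2=int(w*.75)
        x0=int(np.clip(u[0]-w,0,640-2*w));y0=int(np.clip(u[1]-w2,0,400-2*w2))
        a=f["pixels"][y0:y0+2*w2,x0:x0+2*w]
        out.append(cv2.resize(np.clip(255*(a/255.)**0.6,0,255).astype(np.uint8),(400,300),interpolation=cv2.INTER_CUBIC));print(n,"origin",x0,y0,"scale",400/(2*w))
    cv2.imwrite(f"pics/{tag}.png",np.hstack(out)); print(bot.observe()["position"].round(4),bot.observe()["clock"])
look(sys.argv[1],[float(v) for v in sys.argv[2:5]],int(sys.argv[5]) if len(sys.argv)>5 else 60)
E
python3 look.py g1 .703 .097 .04
```

```text
side origin 175 146 scale 3.3333333333333335
top origin 229 95 scale 3.3333333333333335
[0.7034 0.0974 0.2333] 2.6167
```

View pics/g1.png

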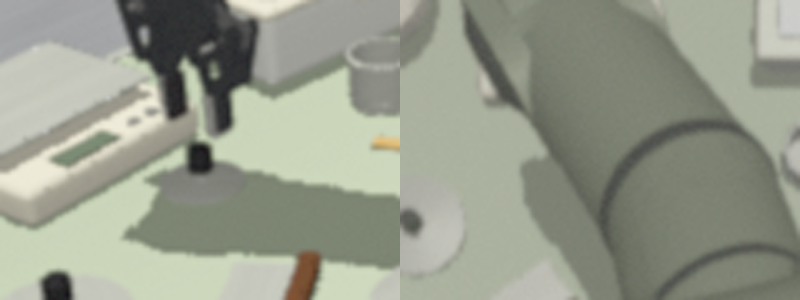

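The side view shows the open jaws centred above the knob at crop (200,155), with the far finger clear of the scale. The arm hides the top view. Lowering the last 4.2 cm.

Request:
{"fn": "step_arm", "kwargs": {"plan": [[[0,0,-1,0],[0,0,-2,0],[0,0,-3,0],[0,0,-3.8,0],[0,0,-4.2,0],[0,0,-4.2,0],[0,0,-4.2,0]]]}}

```text
clock: 3.2
position: [0.7034, 0.0975, 0.1911]
tool_rot: [3.141, 0.004, 0.003]
force: [0.4, 1.2, 0.4]
grip_width: 0.0427
```

Request:
{"fn": "step_arm", "kwargs": {"plan": [[[0,0,0,0],[0,0,0,0],[0,0,0,0],[0,0,0,0],[0,0,0,0],[0,0,0,0]]], "jaw": 1, "force": 60}}

```text
clock: 3.7
position: [0.7036, 0.0976, 0.1917]
tool_rot: [3.141, 0.003, 0.003]
force: [-0.0, -0.3, 5.1]
grip_width: 0.0198
```

Request:
{"fn": "step_arm", "kwargs": {"plan": [[[0,0,0.5,0],[0,0,1,0],[0,0,2,0],[0,0,3,0],[0,0,4,0],[0,0,5,0],[0,0,5,0]]]}}

```text
clock: 4.28
position: [0.7043, 0.0977, 0.2446]
tool_rot: [-3.141, -0.0, 0.002]
force: [-0.4, 0.6, -0.0]
grip_width: 0.0198
```

```bash
python3 look.py g2 .703 .097 .08 40
```

```text
side origin 193 147 scale 5.0
top origin 248 107 scale 5.0
[0.7037 0.0975 0.2423] 4.3833
```

View pics/g2.png

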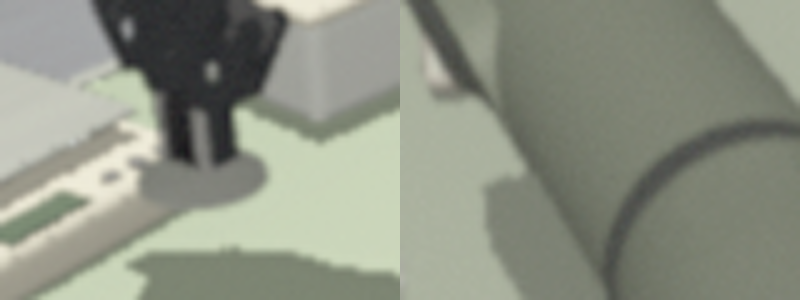

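The lid is held level: its flange shows at crop (200,180) under the pads. Carrying it to the small pot at (0.700, -0.110).

Request:
{"fn": "step_arm", "kwargs": {"plan": [[[0,0,2,0],[0,-1,4,0],[0,-3,5,0],[0,-6,5,0],[0,-9,5,0],[-0.2,-12,5,0],[-0.4,-15,5,0],[-0.4,-18,5,0],[-0.4,-20,4,0],[-0.4,-20.8,3,0],[-0.4,-20.8,3,0],[-0.4,-20.8,3,0]]]}}

```text
clock: 5.38
position: [0.6995, -0.1095, 0.2713]
tool_rot: [-3.141, 0.004, 0.003]
force: [-0.7, 1.4, -0.6]
grip_width: 0.0198
```

```bash
python3 look.py g3 .700 -.11 .06 40
```

```text
side origin 249 127 scale 5.0
top origin 314 107 scale 5.0
[ 0.7    -0.1084  0.2725] 5.4833
```

View pics/g3.png

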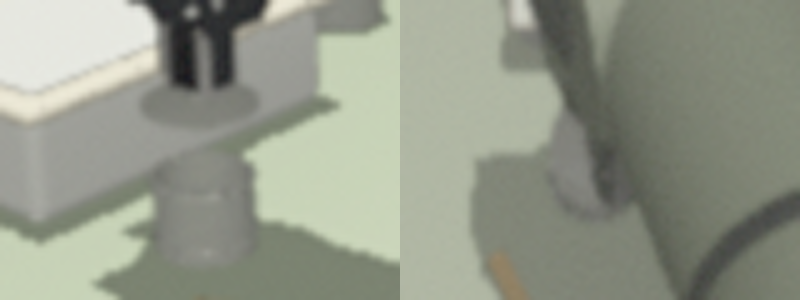

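The side view shows the lid, at crop (200,103), centred above the pot mouth, at crop (205,170). Lowering slowly.

Request:
{"fn": "step_arm", "kwargs": {"plan": [[[0,-0.1,-1,0],[0,-0.1,-2,0],[0,-0.1,-2.8,0],[0,-0.1,-3.3,0],[0,-0.1,-3.7,0],[0,-0.1,-4,0],[0,-0.1,-4.2,0],[0,-0.1,-4.2,0],[0,-0.1,-4.2,0]]]}}

```text
clock: 6.23
position: [0.7, -0.1094, 0.2307]
tool_rot: [-3.141, 0.002, 0.005]
force: [0.4, -1.0, -0.4]
grip_width: 0.0195
```

Request:
{"fn": "step_arm", "kwargs": {"plan": [[[0,0,-0.1,0],[0,0,-0.1,0],[0,0,-0.1,0]]]}}

```text
clock: 6.48
position: [0.7002, -0.1095, 0.23]
tool_rot: [-3.141, 0.001, 0.004]
force: [0.3, -0.7, 0.7]
grip_width: 0.0196
```

Request:
{"fn": "step_arm", "kwargs": {"plan": [[[0,0,0,0],[0,0,0,0],[0,0,0,0],[0,0,0,0],[0,0,1.5,0],[0,0,3.5,0],[0,0,6,0],[0,0,9,0],[0,0,10,0]]], "jaw": 0.5}}

```text
clock: 7.23
position: [0.7008, -0.1094, 0.3355]
tool_rot: [-3.141, -0.004, 0.004]
force: [0.6, -1.0, 0.5]
grip_width: 0.0425
```

```bash
python3 look.py g4 .700 -.11 .06 40
```

```text
side origin 249 127 scale 5.0
top origin 314 107 scale 5.0
[ 0.7007 -0.1094  0.3336] 7.3333
```

View pics/g4.png

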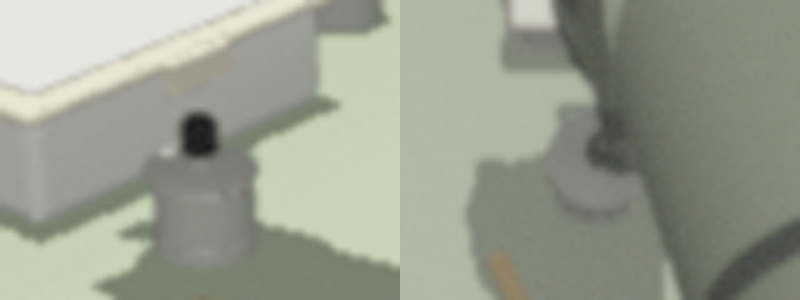

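The small lid sits flat on its pot, with the knob upright at crop (199,135). Next is the extra lid at (0.440, 0.106).

Request:
{"fn": "step_arm", "kwargs": {"plan": [[[-2,1.5,0,0],[-5,4,0,0],[-8,6.5,0,0],[-11,9,0,0],[-14,11.5,-1,0],[-17,14,-2,0],[-20,16.5,-4,0],[-23,19,-5,0],[-25,20.5,-6,0],[-26.1,21.5,-7,0],[-26.1,21.5,-7,0],[-26.1,21.5,-7,0]]]}}

```text
clock: 8.33
position: [0.4392, 0.106, 0.2634]
tool_rot: [3.141, -0.002, 0.006]
force: [0.2, 0.5, -0.2]
grip_width: 0.0426
```

Request:
{"fn": "step_arm", "kwargs": {"plan": [[[0,0,-1,0],[0,0,-2,0],[0,0,-3,0],[0,0,-3,0]]]}}

```text
clock: 8.67
position: [0.439, 0.1054, 0.2314]
tool_rot: [3.141, 0.0, 0.005]
force: [-1.2, -1.0, -0.4]
grip_width: 0.0423
```

```bash
python3 look.py g5 .44 .106 .06 50
```

```text
side origin 260 181 scale 4.0
top origin 237 184 scale 4.0
[0.4392 0.1058 0.2328] 8.7667
```

View pics/g5.png

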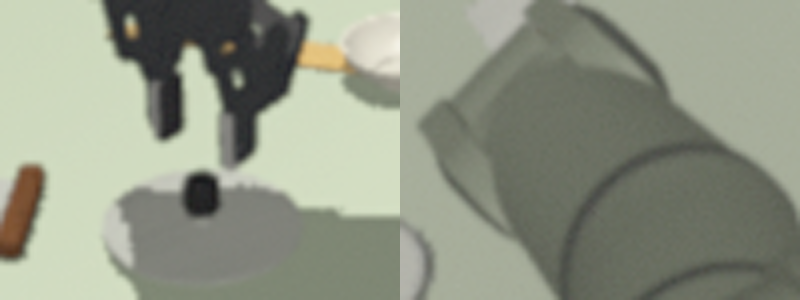

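The jaws are centred over the extra lid's knob, at crop (200,193). Lowering 4.2 cm and gripping.

Request:
{"fn": "step_arm", "kwargs": {"plan": [[[0.1,0,-1,0],[0.1,0,-2,0],[0.1,0,-3,0],[0.1,0,-3.8,0],[0.1,0,-4.2,0],[0.1,0,-4.2,0],[0.1,0,-4.2,0]]]}}

```text
clock: 9.35
position: [0.4401, 0.1059, 0.1906]
tool_rot: [3.141, -0.0, 0.006]
force: [-0.4, 0.7, -0.2]
grip_width: 0.0424
```

Request:
{"fn": "step_arm", "kwargs": {"plan": [[[0,0,0,0],[0,0,0,0],[0,0,0,0],[0,0,0,0],[0,0,0,0],[0,0,0,0]]], "jaw": 1, "force": 60}}

```text
clock: 9.85
position: [0.4402, 0.106, 0.1912]
tool_rot: [3.141, -0.001, 0.006]
force: [-1.8, -0.3, 6.1]
grip_width: 0.0198
```

Request:
{"fn": "step_arm", "kwargs": {"plan": [[[0,0,0.5,0],[0,0,1,0],[0,0,2,0],[0,0,4,0],[0,0,6,0],[0,0,8,0],[0,0,10,0],[0,0,12,0],[0,0,12,0]]]}}

```text
clock: 10.6
position: [0.4407, 0.1061, 0.315]
tool_rot: [-3.141, -0.006, 0.006]
force: [1.1, 0.8, -1.8]
grip_width: 0.0198
```

```bash
python3 look.py g6 .44 .106 .13 50
```

```text
side origin 259 154 scale 4.0
top origin 235 183 scale 4.0
[0.4402 0.1057 0.3122] 10.7
```

View pics/g6.png

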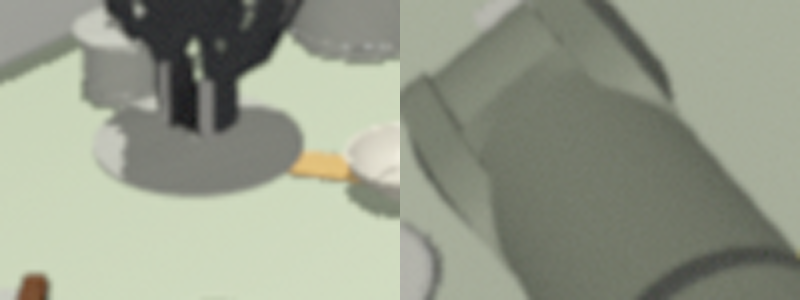

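The extra lid is held level. Carrying it to the extra pot at (0.622, -0.293).

Request:
{"fn": "step_arm", "kwargs": {"plan": [[[0.7,-1.5,0,0],[2,-4.5,0,0],[3.5,-8,0,0],[5.2,-11.5,0,0],[7,-15.3,0,0],[8.7,-19,0,0],[10.5,-23,0,0],[12.3,-27,0,0],[14,-30.5,0,0],[15.5,-34,0,0],[17,-37,0,0],[18,-39.5,-0.5,0]]]}}

```text
clock: 11.7
position: [0.6207, -0.2921, 0.3065]
tool_rot: [3.141, -0.003, 0.004]
force: [0.1, 1.0, -1.1]
grip_width: 0.0197
```

Request:
{"fn": "step_arm", "kwargs": {"plan": [[[0.15,-0.1,-0.5,0],[0.15,-0.1,-1,0],[0.15,-0.1,-2,0],[0.15,-0.1,-2,0],[0.15,-0.1,-2,0]]]}}

```text
clock: 12.12
position: [0.622, -0.2917, 0.2858]
tool_rot: [-3.141, -0.001, 0.006]
force: [0.4, -0.3, -1.1]
grip_width: 0.0198
```

```bash
python3 look.py g7 .622 -.293 .06 50
```

```text
side origin 299 106 scale 4.0
top origin 363 123 scale 4.0
[ 0.6223 -0.2922  0.2869] 12.2167
```

View pics/g7.png

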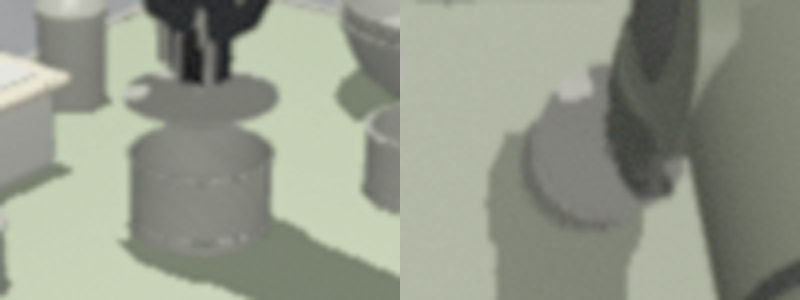

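The lid, at crop (201,95), is centred above the pot mouth, at crop (202,155). Lowering 4.2 cm.

Request:
{"fn": "step_arm", "kwargs": {"plan": [[[0,-0.1,-1,0],[0,-0.1,-2,0],[0,-0.1,-2.8,0],[0,-0.1,-3.3,0],[0,-0.1,-3.7,0],[0,-0.1,-4,0],[0,-0.1,-4.2,0],[0,-0.1,-4.2,0],[0,-0.1,-4.2,0]]]}}

```text
clock: 12.97
position: [0.6224, -0.2933, 0.2451]
tool_rot: [3.141, -0.003, 0.005]
force: [-0.4, -0.2, -1.1]
grip_width: 0.0196
```

Request:
{"fn": "step_arm", "kwargs": {"plan": [[[0,0,0,0],[0,0,0,0]]]}}

```text
clock: 13.13
position: [0.6225, -0.2933, 0.2455]
tool_rot: [3.141, -0.004, 0.005]
force: [-0.4, 0.8, -1.8]
grip_width: 0.0198
```

Weight is still on the hand, about 1.5 mm above the rim. Lowering 1.5 mm more, then releasing.

Request:
{"fn": "step_arm", "kwargs": {"plan": [[[0,0,-0.08,0],[0,0,-0.15,0],[0,0,-0.15,0]]]}}

```text
clock: 13.38
position: [0.6226, -0.2934, 0.2443]
tool_rot: [3.14, -0.004, 0.005]
force: [-0.7, 0.4, 1.8]
grip_width: 0.02
```

Request:
{"fn": "step_arm", "kwargs": {"plan": [[[0,0,0,0],[0,0,0,0],[0,0,0,0],[0,0,0,0],[0,0,1.5,0],[0,0,3.5,0],[0,0,6,0],[0,0,9,0],[0,0,10,0]]], "jaw": 0.5}}

```text
clock: 14.13
position: [0.6232, -0.2934, 0.3497]
tool_rot: [3.139, -0.009, 0.005]
force: [-0.2, -0.2, -0.4]
grip_width: 0.0426
```

```bash
python3 look.py g8 .622 -.293 .06 50
```

```text
side origin 299 106 scale 4.0
top origin 363 123 scale 4.0
[ 0.623  -0.2934  0.3478] 14.2333
```

View pics/g8.png

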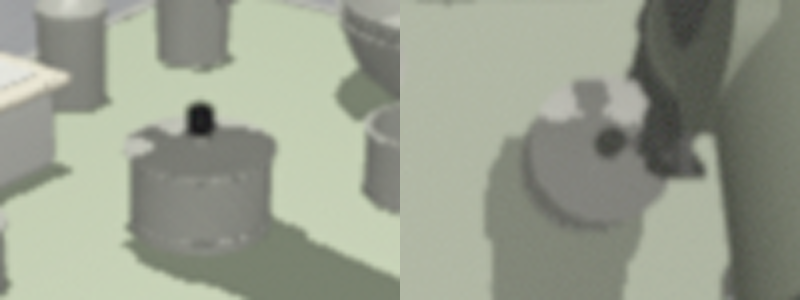

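The extra lid is flat on its pot, with the knob at crop (200,120). Next is the large lid at (0.641, 0.285).

Request:
{"fn": "step_arm", "kwargs": {"plan": [[[0,2,0,0],[0.2,5.5,0,0],[0.4,9.5,0,0],[0.5,13.5,0,0],[0.6,17.5,0,0],[0.8,21.5,0,0],[0.9,25.5,0,0],[1,29.5,0,0],[1.2,33.5,0,0],[1.3,37.5,0,0],[1.4,41.5,0,0],[1.5,45,0,0]]]}}

```text
clock: 15.23
position: [0.6374, 0.1593, 0.3475]
tool_rot: [3.139, -0.007, 0.006]
force: [0.5, 0.4, 0.2]
grip_width: 0.0429
```

Request:
{"fn": "step_arm", "kwargs": {"plan": [[[0.1,3.5,-1,0],[0.2,7,-3,0],[0.3,10,-5,0],[0.36,12,-7,0],[0.36,12.6,-9,0],[0.36,12.6,-11,0],[0.36,12.6,-11.7,0],[0.36,12.6,-11.7,0],[0.36,12.6,-11.7,0]]]}}

```text
clock: 15.98
position: [0.6412, 0.2849, 0.2309]
tool_rot: [3.139, -0.007, 0.005]
force: [0.2, -0.0, -0.1]
grip_width: 0.0428
```

```bash
python3 look.py g9 .641 .285 .06 50
```

```text
side origin 140 186 scale 4.0
top origin 180 122 scale 4.0
[0.6415 0.285  0.232 ] 16.0833
```

View pics/g9.png

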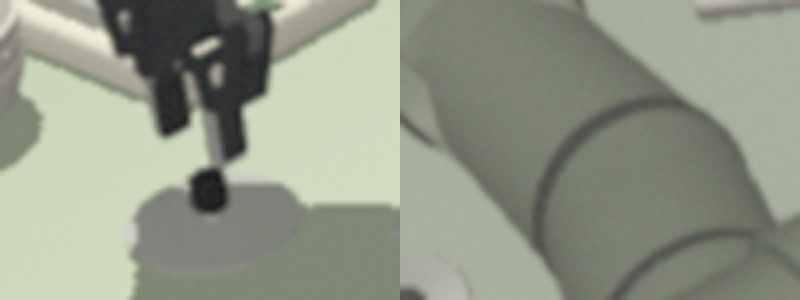

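The jaws straddle the large lid's knob, at crop (208,190). Lowering and gripping.

Request:
{"fn": "step_arm", "kwargs": {"plan": [[[0,0,-1,0],[0,0,-2,0],[0,0,-3,0],[0,0,-3.7,0],[0,0,-4.1,0],[0,0,-4.1,0],[0,0,-4.1,0]]]}}

```text
clock: 16.67
position: [0.6414, 0.2851, 0.1907]
tool_rot: [3.139, -0.008, 0.005]
force: [0.4, -0.1, 0.7]
grip_width: 0.0427
```

Request:
{"fn": "step_arm", "kwargs": {"plan": [[[0,0,0,0],[0,0,0,0],[0,0,0,0],[0,0,0,0],[0,0,0,0],[0,0,0,0]]], "jaw": 1, "force": 60}}

```text
clock: 17.17
position: [0.6416, 0.2852, 0.1914]
tool_rot: [3.14, -0.009, 0.005]
force: [-1.0, -0.3, 7.1]
grip_width: 0.0195
```

Request:
{"fn": "step_arm", "kwargs": {"plan": [[[0,0,0.5,0],[0,0,1,0],[0,0,2,0],[0,0,4,0],[0,0,6,0],[0,0,8,0],[0,0,10,0],[0,0,13,0],[0,0,14,0],[0,0,14,0]]]}}

```text
clock: 18.0
position: [0.6421, 0.2855, 0.3353]
tool_rot: [-3.141, -0.014, 0.005]
force: [-0.1, -0.0, -0.8]
grip_width: 0.0197
```

```bash
python3 look.py g10 .641 .285 .14 50
```

```text
side origin 135 155 scale 4.0
top origin 173 116 scale 4.0
[0.6415 0.2851 0.3316] 18.1
```

View pics/g10.png

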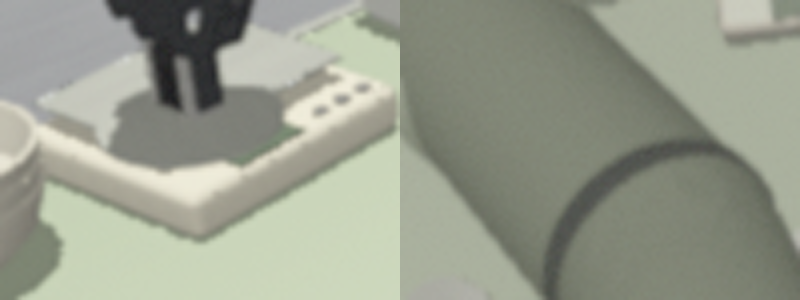

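The large lid is held level. Carrying it to the large pot at (0.518, -0.4455), above the covered pots.

Request:
{"fn": "step_arm", "kwargs": {"plan": [[[-0.3,-1.5,1,0],[-0.8,-4.5,1,0],[-1.4,-8,1,0],[-2,-12,1,0],[-2.7,-16,1,0],[-3.4,-20,1,0],[-4,-24,1,0],[-4.7,-28,1,0],[-5.4,-32,1,0],[-6,-36,1,0],[-6.8,-40,1,0],[-7.4,-44,1,0]]]}}

```text
clock: 19.1
position: [0.5659, -0.1573, 0.341]
tool_rot: [3.14, -0.008, 0.005]
force: [1.7, -0.3, -1.4]
grip_width: 0.0199
```

```bash
python3 -c "
from h import *
p=bot.observe()['position'];print(p.round(4),((np.array([.5177,-.4455,.28])-p)*100).round(2))"
```

```text
[ 0.5659 -0.1573  0.341 ] [ -4.82 -28.82  -6.1 ]
```

Request:
{"fn": "step_arm", "kwargs": {"plan": [[[-0.7,-4,0,0],[-1.4,-8,0,0],[-2,-12,0,0],[-2.7,-16,0,0],[-3.4,-20,0,0],[-4,-24,-1,0],[-4.6,-27,-2.5,0],[-4.8,-28.6,-4,0],[-4.8,-28.8,-5.5,0],[-4.8,-28.8,-6.1,0],[-4.8,-28.8,-6.1,0],[-4.8,-28.8,-6.1,0]]]}}

```text
clock: 20.1
position: [0.5183, -0.4441, 0.28]
tool_rot: [3.141, -0.008, 0.006]
force: [0.1, -0.7, -1.2]
grip_width: 0.0198
```

```bash
python3 look.py g11 .518 -.4455 .06 40
```

```text
side origin 365 105 scale 5.0
top origin 424 161 scale 5.0
[ 0.5186 -0.4444  0.281 ] 20.2
```

View pics/g11.png

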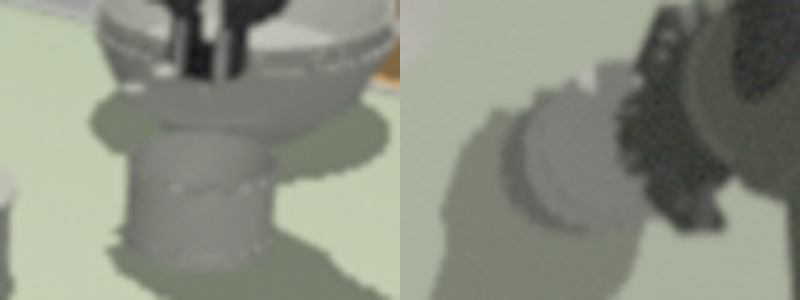

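The lid blends into the bowl behind it, but it hangs centred over the pot, with the fingers at crop (205,70) and the pot mouth at (203,160). Lowering.

Request:
{"fn": "step_arm", "kwargs": {"plan": [[[-0.1,-0.1,-1,0],[-0.1,-0.1,-2,0],[-0.1,-0.1,-2.8,0],[-0.1,-0.1,-3.3,0],[-0.1,-0.1,-3.7,0],[-0.1,-0.1,-4,0],[-0.1,-0.1,-4.2,0],[-0.1,-0.1,-4.2,0],[-0.1,-0.1,-4.2,0]]]}}

```text
clock: 20.95
position: [0.5176, -0.4454, 0.2393]
tool_rot: [3.139, -0.009, 0.006]
force: [-1.3, 1.8, 3.4]
grip_width: 0.0196
```

Request:
{"fn": "step_arm", "kwargs": {"plan": [[[0,0,0,0],[0,0,0,0]]]}}

```text
clock: 21.12
position: [0.5177, -0.4455, 0.2394]
tool_rot: [3.139, -0.01, 0.006]
force: [0.4, 0.6, -0.4]
grip_width: 0.0201
```

Request:
{"fn": "step_arm", "kwargs": {"plan": [[[0,0,0,0],[0,0,0,0],[0,0,0,0],[0,0,0,0],[0,0,1.5,0],[0,0,3.5,0],[0,0,6,0],[0,0,9,0],[0,0,10,0]]], "jaw": 0.5}}

```text
clock: 21.87
position: [0.5183, -0.4457, 0.3449]
tool_rot: [3.136, -0.014, 0.006]
force: [-0.2, 0.3, 0.9]
grip_width: 0.043
```

```bash
python3 look.py g12 .518 -.4455 .06 40
```

```text
side origin 365 105 scale 5.0
top origin 424 161 scale 5.0
[ 0.5181 -0.4457  0.343 ] 21.9667
```

View pics/g12.png

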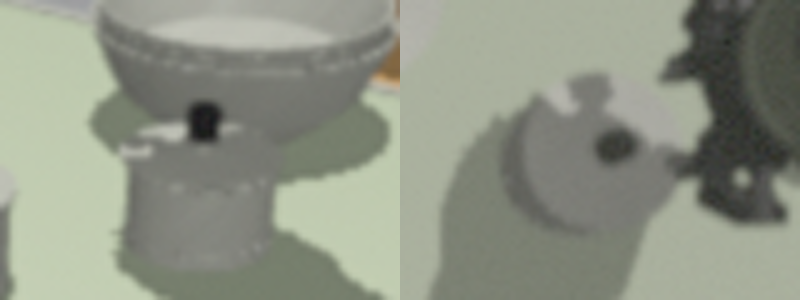

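The large lid is flat on its pot, with the knob at crop (205,122). Next is the medium lid at (0.532, 0.444).

Request:
{"fn": "step_arm", "kwargs": {"plan": [[[0,2,0,0],[0,5.5,0,0],[0.1,9.5,0,0],[0.1,13.5,0,0],[0.2,17.5,0,0],[0.3,21.5,0,0],[0.4,25.5,0,0],[0.5,29.5,0,0],[0.6,33.5,0,0],[0.7,37.5,0,0],[0.7,41.5,0,0],[0.7,45.5,0,0]]]}}

```text
clock: 22.97
position: [0.5245, 0.0111, 0.3429]
tool_rot: [3.136, -0.013, 0.006]
force: [1.3, 0.4, -0.2]
grip_width: 0.0427
```

Request:
{"fn": "step_arm", "kwargs": {"plan": [[[0,4,0,0],[0,8,0,0],[0.1,12,0,0],[0.2,16,0,0],[0.3,20,0,0],[0.4,24,0,0],[0.5,28,-1,0],[0.6,32,-2,0],[0.7,36,-4,0],[0.7,40,-5,0],[0.7,42,-6,0],[0.7,43,-7,0]]]}}

```text
clock: 23.97
position: [0.5297, 0.4449, 0.2714]
tool_rot: [3.137, -0.011, 0.01]
force: [1.0, 0.7, 0.2]
grip_width: 0.0425
```

```bash
python3 -c "
from h import *
p=bot.observe()['position'];print(p.round(4),((np.array([.5319,.4442,.232])-p)*100).round(2))"
```

```text
[0.5297 0.4449 0.2714] [ 0.22 -0.07 -3.94]
```

Request:
{"fn": "step_arm", "kwargs": {"plan": [[[0.2,-0.1,-1.5,0],[0.2,-0.1,-3,0],[0.2,-0.1,-3.9,0],[0.2,-0.1,-3.9,0],[0.2,-0.1,-3.9,0]]]}}

```text
clock: 24.38
position: [0.5323, 0.4426, 0.2321]
tool_rot: [3.136, -0.011, 0.008]
force: [1.3, 0.1, 1.1]
grip_width: 0.0429
```

```bash
python3 look.py g13 .532 .444 .06 50
```

```text
side origin 110 240 scale 4.0
top origin 129 158 scale 4.0
[0.5323 0.4433 0.2333] 24.4833
```

View pics/g13.png

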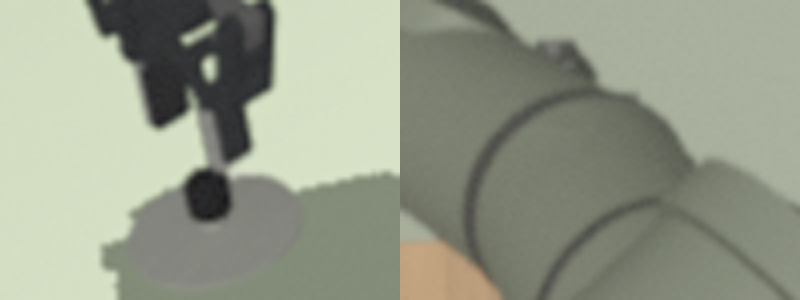

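The jaws straddle the medium lid's knob, at crop (208,195). Lowering and gripping.

Request:
{"fn": "step_arm", "kwargs": {"plan": [[[0,0.1,-1,0],[0,0.1,-2,0],[0,0.1,-3,0],[0,0.1,-3.8,0],[0,0.1,-4.2,0],[0,0.1,-4.2,0],[0,0.1,-4.2,0]]]}}

```text
clock: 25.07
position: [0.5323, 0.4444, 0.191]
tool_rot: [3.137, -0.011, 0.009]
force: [-0.0, 0.9, 0.6]
grip_width: 0.0429
```

Request:
{"fn": "step_arm", "kwargs": {"plan": [[[0,0,0,0],[0,0,0,0],[0,0,0,0],[0,0,0,0],[0,0,0,0],[0,0,0,0]]], "jaw": 1, "force": 60}}

```text
clock: 25.57
position: [0.5324, 0.4446, 0.1917]
tool_rot: [3.138, -0.012, 0.009]
force: [-0.2, 0.1, 6.7]
grip_width: 0.0198
```

Request:
{"fn": "step_arm", "kwargs": {"plan": [[[0,0,0.5,0],[0,0,1,0],[0,0,2,0],[0,0,4,0],[0,0,6,0],[0,0,8,0],[0,0,10,0],[0,0,11,0],[0,0,11,0]]]}}

```text
clock: 26.32
position: [0.5327, 0.4449, 0.3047]
tool_rot: [3.14, -0.015, 0.009]
force: [0.3, 0.1, -0.6]
grip_width: 0.0197
```

```bash
python3 look.py g14 .532 .444 .12 50;python3 -c "
from h import *
p=bot.observe()['position'];print(((np.array([.3565,.2868,.280])-p)*100).round(2))"
```

```text
side origin 104 214 scale 4.0
top origin 122 155 scale 4.0
[0.5323 0.4444 0.3015] 26.4167
[-17.58 -15.76  -2.15]
```

View pics/g14.png

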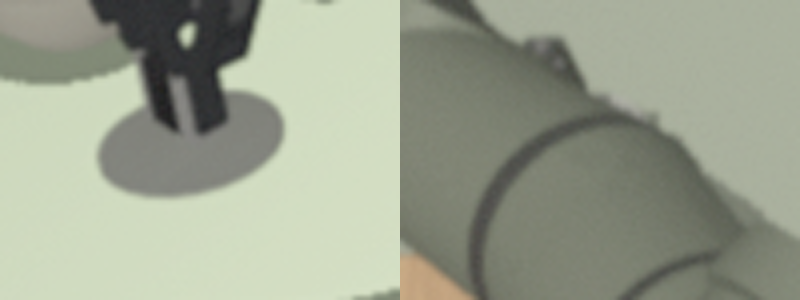

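The medium lid is held level. Carrying it to the medium pot at (0.3565, 0.287).

Request:
{"fn": "step_arm", "kwargs": {"plan": [[[-1,-0.9,0,0],[-3,-2.7,0,0],[-5.5,-5,0,0],[-8,-7.2,0,0],[-10.5,-9.5,0,0],[-13,-11.7,0,0],[-15,-13.5,0,0],[-16.7,-15,-0.5,0],[-17.6,-15.7,-1,0],[-17.6,-15.8,-1.5,0],[-17.6,-15.8,-1.5,0],[-17.6,-15.8,-1.5,0]]]}}

```text
clock: 27.42
position: [0.3567, 0.2868, 0.2861]
tool_rot: [3.138, -0.012, 0.009]
force: [-0.4, 0.8, -1.1]
grip_width: 0.0195
```

```bash
python3 look.py g15 .3565 .287 .07 60
```

```text
side origin 222 222 scale 3.3333333333333335
top origin 168 205 scale 3.3333333333333335
[0.3568 0.2869 0.2864] 27.5167
```

View pics/g15.png

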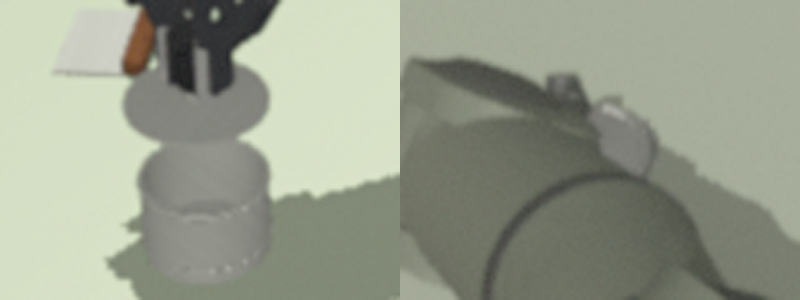

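Run:
```python
from h import *
f=bot.grab_frame("side")
for X in([.3568,.2869,.105],[.3565,.2868,.051]):
    u=proj(f,X);print(((u-[222,222])*3.333).round(1))
```

```text
[198.1 101.3]
[203.6 177.4]
```

The predicted centres, (198,101) for the lid and (204,177) for the pot mouth, match the picture, which shows (197,102) and (204,180). Lowering 5.2 cm to TCP z 0.2343.

Request:
{"fn": "step_arm", "kwargs": {"plan": [[[0,0,-1,0],[0,0,-2,0],[0,0,-3,0],[0,0,-3.8,0],[0,0,-4.3,0],[0,0,-4.7,0],[0,0,-5,0],[0,0,-5.2,0],[0,0,-5.2,0],[0,0,-5.2,0]]]}}

```text
clock: 28.4
position: [0.3567, 0.2869, 0.2346]
tool_rot: [3.138, -0.012, 0.009]
force: [-0.7, -1.4, 1.6]
grip_width: 0.02
```

Request:
{"fn": "step_arm", "kwargs": {"plan": [[[0,0,0,0],[0,0,0,0]]]}}

```text
clock: 28.57
position: [0.3568, 0.287, 0.2348]
tool_rot: [3.139, -0.013, 0.009]
force: [0.3, -0.5, -1.2]
grip_width: 0.02
```

Releasing and rising, then swinging away so both cameras see everything.

Request:
{"fn": "step_arm", "kwargs": {"plan": [[[0,0,-0.05,0],[0,0,-0.05,0],[0,0,-0.05,0]]]}}

```text
clock: 28.82
position: [0.3568, 0.287, 0.2346]
tool_rot: [3.139, -0.013, 0.009]
force: [-2.5, -1.0, 8.9]
grip_width: 0.0201
```

Request:
{"fn": "step_arm", "kwargs": {"plan": [[[0,0,0,0],[0,0,0,0],[0,0,0,0],[0,0,0,0],[0,0,1.5,0],[0,0,3.5,0],[0,0,6,0],[0,0,9,0],[0,0,12,0],[0,0,14,0],[0,0,14,0]]], "jaw": 0.5}}

```text
clock: 29.73
position: [0.3572, 0.2876, 0.3782]
tool_rot: [-3.141, -0.018, 0.008]
force: [0.1, 0.7, -0.0]
grip_width: 0.0426
```

Request:
{"fn": "step_arm", "kwargs": {"plan": [[[1,-2,0,0],[2,-5,0,0],[4,-9,0,0],[6,-13,0,0],[7,-17,0,0],[8,-21,0,0],[9,-25,0,0],[9,-29,0,0],[9,-33,0,0],[8,-37,0,0],[8,-41,0,0],[7,-45,0,0]]]}}

```text
clock: 30.73
position: [0.4273, -0.1645, 0.378]
tool_rot: [-3.142, -0.018, 0.008]
force: [0.5, 0.4, 0.2]
grip_width: 0.0425
```

Request:
{"fn": "step_arm", "kwargs": {"plan": [[[-1,-4,0,0],[-2,-8,0,0],[-4,-12,0,0],[-6,-16,0,0],[-8,-20,0,0],[-10,-24,0,0],[-13,-28,1,0],[-16,-31,2,0],[-19,-34,3,0],[-22,-37,3,0],[-23,-39,3,0],[-23,-39,3,0]]]}}

```text
clock: 31.73
position: [0.1915, -0.559, 0.4076]
tool_rot: [3.14, -0.016, 0.001]
force: [-0.7, 0.0, -0.6]
grip_width: 0.0424
```

Run:
```python
from h import *
import pickle
fs={n:bot.grab_frame(n) for n in("side","top")}
pickle.dump(fs,open("f1.pkl","wb"))
g=lambda a:np.clip(255*(a/255.)**0.6,0,255).astype(np.uint8)
cv2.imwrite("pics/t1.png",g(cv2.resize(fs["top"]["pixels"][110:290,160:500],(790,418))))
cv2.imwrite("pics/s1.png",g(cv2.resize(fs["side"]["pixels"][110:320,130:460],(790,503))))
s=bot.observe();print(s["clock"],s["position"])
```

```text
31.8333 [ 0.19523595 -0.55594207  0.40710033]
```

View pics/t1.png

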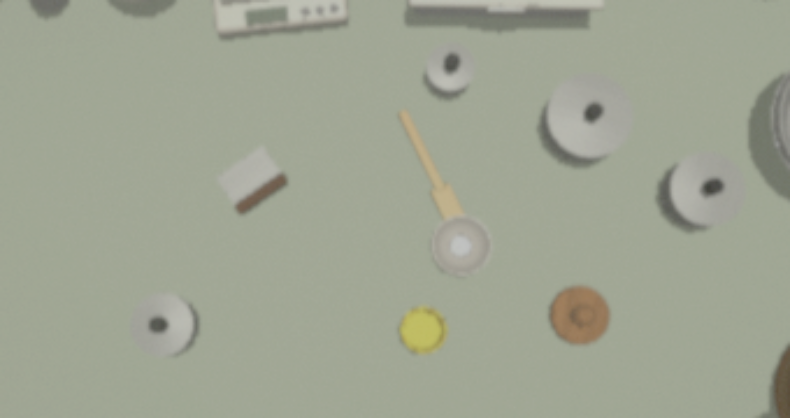

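View pics/s1.png

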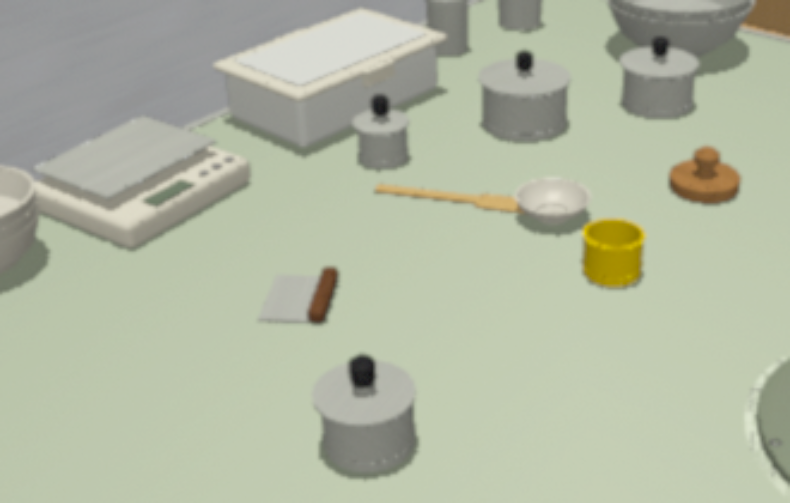

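Run:
```python
from meas import *
f0=pickle.load(open("f0.pkl","rb"));f1=pickle.load(open("f1.pkl","rb"));T,S=f1["top"],f1["side"]
m=topmask(T)
P={"small":(.700,-.110,.046),"medium":(.3565,.287,.051),"large":(.5177,-.4455,.056),"extra":(.6223,-.2932,.061)}
for k,(x,y,h) in P.items():
    a=proj(T,[x,y,h+.023]);b=proj(S,[x,y,h+.023])
    ka=knob(T,a,5);kb=knob(S,b,7);X,g=tri(T,ka,S,kb)
    c=contour(m,tuple(map(float,a)));M=cv2.moments(c);p=onplane(T,M["m10"]/M["m00"],M["m01"]/M["m00"],h+.0015)
    print(k,"knob",X.round(4),"gap",round(g,4),"z-lid",round(X[2]-.032-h+.008,4),"dxy knob",((X[:2]-[x,y])*1000).round(1),"flange",((p[:2]-[x,y])*1000).round(1))
    # pot movement in side view: lower wall patch, phase correlation before/after
    u=proj(S,[x,y,.008]).round().astype(int);w=24
    A=[cv2.cvtColor(f["side"]["pixels"],cv2.COLOR_BGR2GRAY)[u[1]-3:u[1]+19,u[0]-30:u[0]+30].astype(np.float32) for f in(f0,f1)]
    t=cv2.matchTemplate(A[1],A[0][3:-3,5:-5],cv2.TM_CCOEFF_NORMED);print("   side shift px",np.array(cv2.minMaxLoc(t)[3])-[5,3])
for n,s in(("dish",(358,215)),("press",(409,245))):
    o=[]
    for f in(f0,f1):
        M=cv2.moments(contour(topmask(f["top"]),s));o.append([M["m10"]/M["m00"],M["m01"]/M["m00"]])
    print(n,np.round(o,1).tolist())
```

```text
small knob [ 0.6987 -0.1091  0.0711] gap 0.0004 z-lid 0.0011 dxy knob [-1.3  0.9] flange [-3.1  1. ]
   side shift px [0 0]
medium knob [0.359  0.2871 0.0741] gap 0.0012 z-lid -0.0009 dxy knob [2.5 0.1] flange [ 2.2 -2. ]
   side shift px [-1  1]
large knob [ 0.518  -0.4421  0.0856] gap 0.0003 z-lid 0.0056 dxy knob [0.3 3.4] flange [-0.7  4.7]
   side shift px [0 0]
extra knob [ 0.6223 -0.2923  0.0851] gap 0.0004 z-lid 0.0001 dxy knob [0.  0.9] flange [-2.3  2.6]
   side shift px [0 0]
dish [[358.1, 215.0], [358.2, 215.1]]
press [[409.1, 245.3], [409.2, 245.3]]
```

The large lid's knob reads 5.6 mm high. The dark bowl behind it (grey level about 60) likely biased the threshold, so I'll recheck with a stricter one.

Run:
```python
from meas import *
f1=pickle.load(open("f1.pkl","rb"));T,S=f1["top"],f1["side"];f0=pickle.load(open("f0.pkl","rb"))
def kn(f,s,w,th):
    v=f["pixels"].astype(float).mean(2);x,y=map(round,s);a=v[y-w:y+w+1,x-w:x+w+1];wt=np.clip(th-a,0,None);yy,xx=np.mgrid[y-w:y+w+1,x-w:x+w+1]
    return np.array([(wt*xx).sum(),(wt*yy).sum()])/wt.sum()
P={"small":(.700,-.110,.046),"medium":(.3565,.287,.051),"large":(.5177,-.4455,.056),"extra":(.6223,-.2932,.061)}
for k,(x,y,h) in P.items():
    a=proj(T,[x,y,h+.023]);b=proj(S,[x,y,h+.023])
    X,g=tri(T,kn(T,a,5,75),S,kn(S,b,7,45));print(k,X.round(4),"nominal z",h+.023,round(g,4),((X[:2]-[x,y])*1000).round(1))
g=lambda a:np.clip(255*(a/255.)**0.6,0,255).astype(np.uint8)
o=[]
for x,y in((288,165),(283,285),(405,140),(349,148)):
    o.append(cv2.resize(S["pixels"][y-35:y+35,x-35:x+35],(380,280),interpolation=cv2.INTER_CUBIC))
cv2.imwrite("pics/fin.png",g(np.vstack([np.hstack(o[:2]),np.hstack(o[2:])])))
```

```text
small [ 0.6988 -0.109   0.071 ] nominal z 0.069 0.0005 [-1.2  1. ]
medium [0.359  0.2871 0.0743] nominal z 0.074 0.0012 [2.5 0.1]
large [ 0.5185 -0.4432  0.0823] nominal z 0.079 0.0001 [0.8 2.3]
extra [ 0.6223 -0.2922  0.0853] nominal z 0.08399999999999999 0.0005 [-0.  1.]
```

View pics/fin.png

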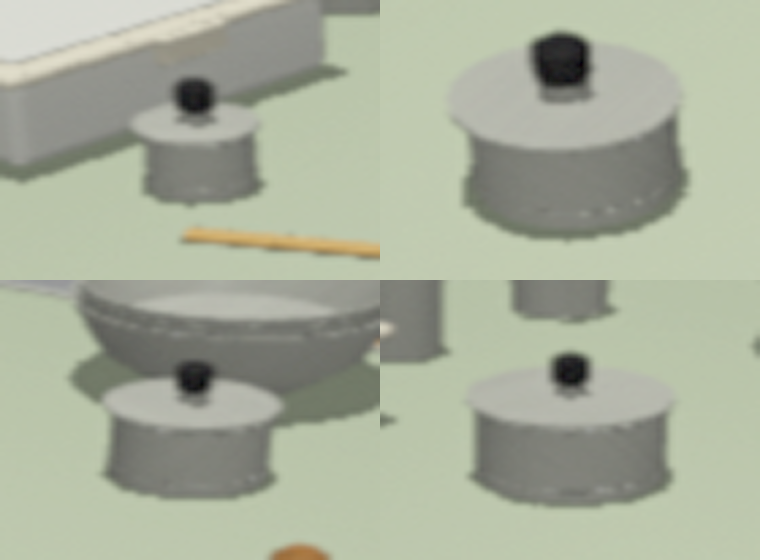

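All four lids are flat and centred. The stricter threshold brings the large knob to z 82 mm against 79 mm nominal, and a lid resting on its skirt would read 8 mm high or be tilted. Handing in.

```bash
python3 -c "
from workcell import bot
print(bot.observe()['clock'],abs(bot.observe()['qd']).max());print(bot.job_done())"
```

```text
31.8333 0.04284787494576666
the job is handed in; nothing more can be done
None
```

I put all four lids on the pots of their own sizes, moved the arm clear and handed the job in at about 32 s. No verdict was reported.

- **Lid position:** in the final pictures from both cameras the lids look flat on the rims. Their knobs are within about 2.5 mm of the pot axes and 0 to 3 mm above the expected seated height.
- **Check that disagreed:** the large lid's knob first read 5.6 mm high because of the dark bowl behind it. With a stricter threshold it reads 3.3 mm high, and that lid looks flat in the close crop. Flange centroids in the top view differ from the pot axes by up to 4.8 mm, worst for the large lid. I put that down to the visible pot wall being counted in.
- **Everything else:** the pots show no shift beyond 1 pixel in the side view, and the dish and press have not moved (0.1 pixel).

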